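# Release the glue press and rack the pressed panel

## Robot

A 6-joint arm with a two-finger parallel gripper is mounted at the origin on the work surface. World frame = base frame: x ahead of the robot, y to its left, z up, the work surface at z = 0. Lengths are in m, angles in rad, forces in N, time in s.
With the tool pointing down it reaches from about 0.3 to 0.775 m from the base axis. Payload 14.6 kg.
Tool frame: the origin (TCP) lies midway between the tips of the shut fingers; the grasp point (between the pads) lies 19 mm behind it (ctrl.pinch_z is the distance from the TCP to the grasp point, in m); z points along the fingers, y is the line along which they close (so a half turn about z gives the same grasp; the last joint's range is limited). The gripper opens to 94 mm and grips with 3 to 60 N. Pads are 16 mm wide; open, the fingers measure 119 mm over their backs; the gripper's body (75 mm by 177 mm) begins 78 mm behind the grasp point.
Start: joints at [-1.417, 0.3, 1.521, -0, 1.321, -0.067], TCP at [0.12, -0.537, 0.205] pointing down, gripper open.
Joint ranges: [-3.03, 3.03], [-0.79, 2.21], [0.23, 2.52], [-1.04, 4.18], [0, 3.07], [-2.55, 2.55]. Speed limits (rad/s): [2.22, 2.22, 2.57, 3.14, 3.14, 3.14].

## Interface

Orientations are given as [roll, pitch, yaw] about the fixed x, y, z axes, in that order (R = Rz(yaw) Ry(pitch) Rx(roll)).
In Python, from station import ctrl gives the robot as it stands.
- The arm moves only by the tool jog_arm, never from a script. Its argument "motion" is a list of rows, each a list of 7 numbers: the shift along the tool's x, y, z in m, then the turn, a rotation vector about the tool's x, y, z in rad, then the opening, from -1 (shut) to 1 (fully open). In form: [[tx, ty, tz, rx, ry, rz, gripper], ...]. A call has 1 to 5 rows; each row shifts and turns the commanded pose from where the row before left it, along the tool's axes as they then stand; what a row does not reach is not made up. A row lasts 1/10 s, in which the tool goes at most 50 mm and 8.59 degrees, less where a joint would pass 70% of its speed; a pose out of reach is approached as far as the arm can. A call is refused whole if a number of a shift passes 0.05 or a number of a turn 0.15, either way. A call with a gripper value outside its range is refused whole. The fingers move at their own pace and stop on an object; "squeeze" is the grip in N (left out, the last holds). Time passes only in rows, so rows that do not move let the fingers close. It gives the time, the measured TCP pose, the force, the opening and the grip force at its end, in the units of the state.
- ctrl.get_obs(): the state, without advancing time (a new reading comes with each control period).
- ctrl.camera(name): name is "scene" or "side" or "wrist"; returns the picture (420x560x3 uint8, red, green, blue); there is no depth.
- ctrl.camera_model(name): a dict with "intrinsics" (3x3 intrinsics, pixels), "rvec" (rotation vector, rad) and "tvec" (3), from world to camera coordinates, as OpenCV has them. Camera axes: x right, y down, z forward; pixel columns grow to the right and rows downward; lengths in m; the calibration is good to about 2 mm. A picture is of the moment at which its call begins: read the wrist's pose just before it. camera_model takes no time and is no camera call; for the wrist camera it gives the pose at the moment of the call.
- ctrl.hand_in(): hands the job in; it is judged then, once.
The state is a dict: "time_s": time; "qpos": joint angles; "joint_vel": joint speeds; "tau": joint torques, N m; "ee_pos": TCP position; "eef_rot": TCP orientation; "force": force on the tool from outside, world axes, zero at the start; "moment": the same for the moment, N m; "grip_width": finger opening in m; "grip_force": force on a finger pad.
Only numpy, scipy, OpenCV 4.12 (cv2) and the standard library are available. Lean on these libraries where they do the work, as an engineer would, in place of code of your own. Each camera call takes 0.05 s, during which the arm holds its last target. There are 200 camera calls.

## Task

The glued panel in the press is ready. Throw the holding pawl right over off the ratchet wheel so that it stays back, wind the crank backwards until the jaw stands at least 20 mm open with the panel still standing in the press, then lift the panel out and stand it on its long edge, centred and fully down, in the one empty slot of the drying rack. Leave the pawl back and the jaw open, and do not disturb the small panels in the rack or the things standing about.

Things in the scene. Friction and masses are not known exactly. Their poses are not given: they have to be found in the camera images.
- press: the fixed bench glue press, base 240 x 190 mm from x = -140 to +100 mm. Origin: its underside; +x from the crank shaft to the jaws (away from the robot), +y to the crank side, z up. Two jaws 150 mm wide (y = -75 to +75 mm), tops 123 mm above the table: the far one (+x) is fixed, the near one slides to -x as it opens. Pawl bracket on the -y side, 172 mm tall
- shaft (a point): on the crank shaft's axis beside the middle of the knob (press x -75, y +137.5, z 95 mm); the shaft lies along press y. Backwards = opening = positive about press +y: the knob, at first 45 degrees short of upright on the robot's side, goes over the top away from the robot. A rack and pinion open the jaw 20 mm per rad; stop at about 1.55 rad. About 2 N at the knob; it stays where left
- crank_knob (a point): middle of the dark wooden crank knob, 72 mm from the shaft's axis: a spindle 55 mm long, 26 mm in diameter, along press y, that turns freely on its pin and sticks out sideways (press +y) from the crank arm
- pawl_pivot (a point): on the pawl's hinge axis, abreast of the peg point (press x -13, y -128, z 149 mm); the axis lies along press y
- pawl_peg (a point): on the steel pawl's lifting peg, a round bar 12 mm thick, 45 mm long with a ball end, that sticks out sideways (press -y); 44 mm from the pivot's axis, 25 mm out from the pawl. Engaged, it is level with the pivot on its robot side, above the ratchet wheel (100 mm across, in the pawl's plane, 25 mm inboard of the point); thrown, it stands above the pivot, 22 mm beyond it
- pawl (a joint): angle of the pawl, rad: 0 in the teeth, positive about press +y as its peg is lifted up and over, away from the robot; upright at 1.57; past that its weight takes it to its stop at 2.1, where it stays; let go earlier it falls back into the teeth. Lifts with a few newtons. With the pawl in, the wheel cannot turn backwards
- jaw (a joint): opening of the near jaw, m: 0 closed on the panel, 0.031 at the stop. When the pawl comes off, the jaw's sprung rubber pad (12 N, 3 mm of travel) may push it open by up to about 4 mm
- panel: the glued plywood panel with wooden tulips on its face: 8 mm thick (x), 150 mm long (y), 130 mm tall (z), 80 to 150 g. Origin: centre of its underside. In the press it leans 12 degrees, top away from the robot (press +x), its foot 45 mm above the table and its upper 50 mm clear of the jaws; when the near jaw opens it stays leaning on the fixed one
- rack: the fixed wooden drying rack, base 200 x 160 mm, origin under its centre: five slots 30 mm apart along x (-60 to +60 mm), each along y between pairs of dowels (14 mm thick, at y = -50 and +50 mm, round tops 67 mm up the slope) that leave 12 mm. The slots lean 30 degrees, tops towards the rack's -x (the robot); their floors slope to match, 34 mm above the table
- slot: the one empty slot of the rack, never an end one: small panels stand on both sides. Origin: where the centre of the panel's underside lies when fully home, resting against the dowels on the -x side; the slot's middle is 1.8 mm further to +x. x across the slot, y along it, z up its slope (30 degrees from upright, top towards the rack's -x)
- small0: a smaller plywood panel, 8 x 140 x 85 mm (x, y, z), already standing in one of the other slots; origin at the centre of its underside; leave it there
- small1: a smaller plywood panel, 8 x 120 x 75 mm (x, y, z), already standing in one of the other slots; origin at the centre of its underside; leave it there
- small2: a smaller plywood panel, 8 x 145 x 80 mm (x, y, z), already standing in one of the other slots; origin at the centre of its underside; leave it there
- small3: a smaller plywood panel, 8 x 125 x 70 mm (x, y, z), already standing in one of the other slots; origin at the centre of its underside; leave it there
- bottle: bystander: twine-wound brown bottle standing, 68 mm across, 205 mm tall; origin at the centre of its underside
- glue_jar: bystander: glue jar with lid standing, 56 mm across, 100 mm tall; origin at the centre of its underside
- straw_pot: bystander: white pot holding rolled-paper straws, 68 mm across, about 160 mm tall with the straws; origin at the centre of its underside
- hammer: bystander: hammer lying along x on the table beyond the crank side, 220 mm long, 26 mm tall; not needed
Things that resemble listed ones, but are neither listed nor needed, are in the scene too. Leave any yellow look-alike of the panel alone.

How it is judged:
By the outcome, as a careful person would: the job done as asked, in the order asked, and still so for the second after the job is handed in, with the robot touching nothing.
It also fails if it takes over 69 s, if anything falls off the work surface, if the arm or the gripper's body presses on something with over 40 N, if the wrist force passes 120 N, or if a joint passes its speed limit or range.

## Working session

There is one attempt and no reset: what is moved stays moved. The work goes in short steps, Python scripts to look and compute and a tool call to move; the robot and the scene stay as the last step left them, time stands still between calls to the robot, and variables do not carry over. Pictures are saved under pics/ and viewed, at most 10 in all, crops included, and the job is handed in when it is done.

Besides the shell and the picture viewer there is one more tool, called after "Request:" by a JSON object that holds its "api" and its "payload". jog_arm: Moves the arm, as the interface text tells. Its arguments: {"type":"object","properties":{"motion":{"type":"array"},"squeeze":{"type":"number"}},"required":["motion"]}

```bash
ls; mkdir -p pics
python3 - <<'E'
from station import ctrl
import cv2
o=ctrl.get_obs(); print({k:o[k] for k in('time_s','ee_pos','eef_rot','grip_width')})
for n in('scene','side'):
    cv2.imwrite(f'pics/{n}0.png',cv2.resize(ctrl.camera(n)[:,:,::-1],(800,600),interpolation=cv2.INTER_CUBIC))
    print(n,ctrl.camera_model(n))
E
```

```text
pics
{'time_s': 0.0, 'ee_pos': array([ 0.12038654, -0.53640727,  0.2049182 ]), 'eef_rot': array([-3.14049349e+00, -5.90781580e-05,  2.20772934e-01]), 'grip_width': 0.09407547886907847}
scene {'intrinsics': array([[435.1783398 ,   0.        , 283.27178825],
       [  0.        , 435.1783398 , 213.71554887],
       [  0.        ,   0.        ,   1.        ]]), 'rvec': array([ 0.7414059 ,  2.66337697, -0.98905001]), 'tvec': array([ 0.36852451, -0.12843265,  1.41319872])}
side {'intrinsics': array([[504.61530654,   0.        , 278.51167453],
       [  0.        , 504.61530654, 212.21026748],
       [  0.        ,   0.        ,   1.        ]]), 'rvec': array([ 2.39082786, -0.06953281,  0.04916401]), 'tvec': array([-0.45878381,  0.13754212,  1.5509997 ])}
```

View pics/scene0.png

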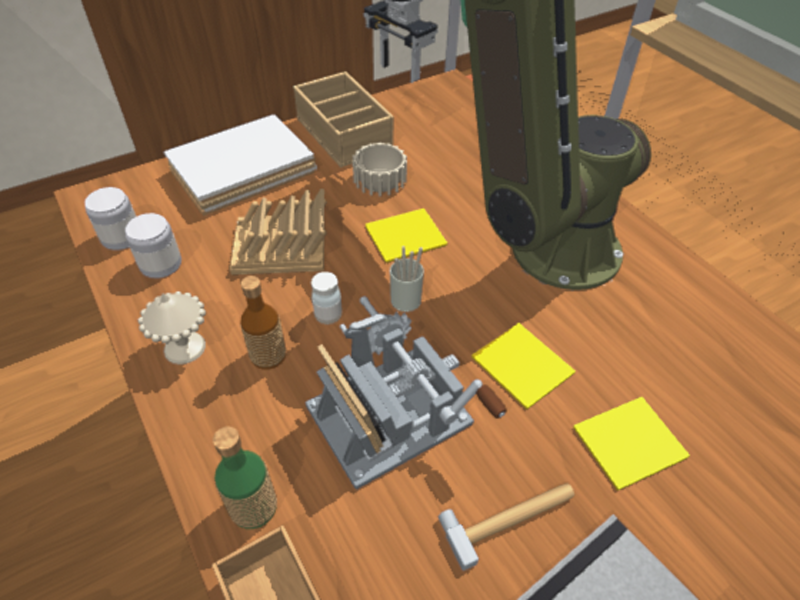

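View pics/side0.png

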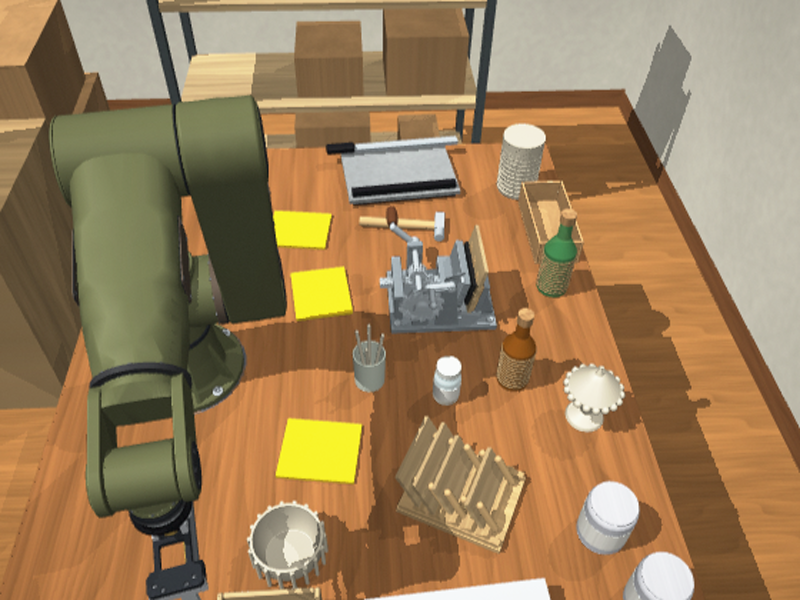

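```bash
cat > crop.py <<'E'
import cv2,numpy as np
def crop(im,x0,y0,x1,y1,s):
    c=cv2.resize(im[y0:y1,x0:x1],None,fx=s,fy=s,interpolation=cv2.INTER_CUBIC)
    for x in range((x0//10+1)*10,x1,10):
        cv2.line(c,((x-x0)*s,0),((x-x0)*s,6 if x%50 else 16),(0,0,255),1)
        if x%20==0: cv2.putText(c,str(x),((x-x0)*s-10,16),0,.35,(0,0,255),1)
    for y in range((y0//10+1)*10,y1,10):
        cv2.line(c,(0,(y-y0)*s),(6,(y-y0)*s),(0,0,255),1)
        if y%20==0: cv2.putText(c,str(y),(8,(y-y0)*s+4),0,.35,(0,0,255),1)
    return c
def hcat(*a):
    h=max(x.shape[0] for x in a)
    return np.hstack([cv2.copyMakeBorder(x,0,h-x.shape[0],0,4,0) for x in a])
E
python3 - <<'E'
from station import ctrl
import cv2
from crop import *
a=ctrl.camera('scene')[:,:,::-1].copy();b=ctrl.camera('side')[:,:,::-1].copy()
cv2.imwrite('pics/a.png',a);cv2.imwrite('pics/b.png',b)
cv2.imwrite('pics/press.png',hcat(crop(a,210,205,340,345,4)[:, :480],crop(b,265,140,342,235,4)))
cv2.imwrite('pics/rack.png',hcat(crop(a,158,130,235,197,4),crop(b,274,285,378,390,4)))
E
```

```text
(no output)
```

View pics/press.png

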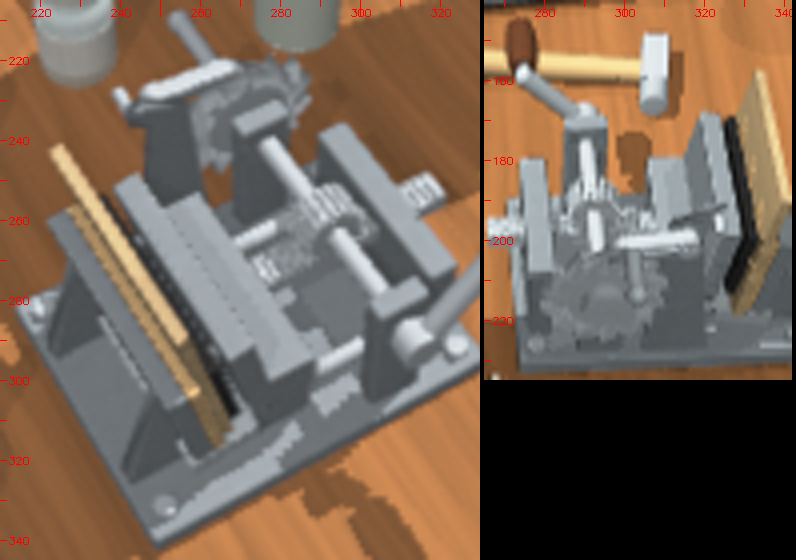

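View pics/rack.png

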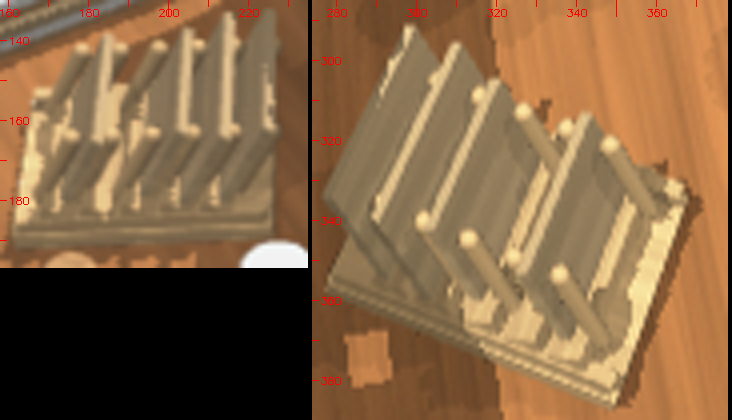

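```bash
cat > fit.py <<'E'
from station import ctrl
import cv2,numpy as np
from scipy.optimize import least_squares
M={n:ctrl.camera_model(n) for n in('scene','side')}
def proj(n,P,m=None):
    m=m or M[n]
    return cv2.projectPoints(np.asarray(P,float).reshape(-1,1,3),m['rvec'],m['tvec'],m['intrinsics'],None)[0].reshape(-1,2)
def world(p,P):
    c,s=np.cos(p[2]),np.sin(p[2]); P=np.atleast_2d(P)
    return np.c_[p[0]+c*P[:,0]-s*P[:,1],p[1]+s*P[:,0]+c*P[:,1],P[:,2]]
def fit(obs,x0):  # obs: name,cam,(u,v),func(q)->local point
    f=lambda q:np.concatenate([proj(c,world(q,l(q)))[0]-uv for _,c,uv,l in obs])
    r=least_squares(f,x0,loss='soft_l1'); res=f(r.x).reshape(-1,2)
    for o,e in zip(obs,res): print(o[0],o[1],e.round(1))
    return r.x
K=lambda *a:(lambda q:list(a))
if __name__=='__main__':
    press=[('b++','scene',(248.75,342),K(.1,.095,0)),('b+-','scene',(214.5,283),K(.1,-.095,0)),('b-+','scene',(329.7,296.8),K(-.14,.095,0)),
    ('b--','side',(274.25,233),K(-.14,-.095,0)),('b+-','side',(347.9,229.6),K(.1,-.095,0)),
    ('knob','scene',(343.7,280),K(-.1259,.1375,.1459)),('knob','side',(274.25,151),K(-.1259,.1375,.1459)),
    ('peg','scene',(254.5,209.5),K(-.057,-.148,.149)),('peg','side',(303.2,213.8),K(-.057,-.148,.149)),
    ('panT-','scene',(224,242.5),lambda q:[q[3]+.13*np.sin(.2094),-.075,.172]),('panT+','scene',(256,291),lambda q:[q[3]+.13*np.sin(.2094),.075,.172]),
    ('panT+','side',(334,158),lambda q:[q[3]+.13*np.sin(.2094),.075,.172]),('panT-','side',(340.8,192),lambda q:[q[3]+.13*np.sin(.2094),-.075,.172])]
    print('press',fit(press,[.55,.1,0,.03]).round(4))
    D=lambda i,s:(lambda q:[-.075+.03*i-.5*q[3],s*.05,.034+.866*q[3]])
    rack=[('b+-','side',(349.75,386.75),K(.1,-.08,0)),('b--','side',(278,357.5),K(-.1,-.08,0)),('b++','side',(371,336),K(.1,.08,0)),
    ('b+-','scene',(161.75,191.25),None),('b','scene',(226,188.75),None)]
    rack=rack[:3]
    for i,uv in zip((2,3,4,5),[(425,220),(468,238),(513,258),(560,272)]): rack.append((f'd{i}-','side',((uv[0]-312)/4+274,uv[1]/4+285),D(i,-1)))
    for i,uv in zip((2,3,4,5),[(480,95),(523,112),(567,130),(610,145)]): rack.append((f'd{i}+','side',((uv[0]-312)/4+274,uv[1]/4+285),D(i,1)))
    q=fit(rack,[.6,-.3,0,.06]); print('rack',q.round(4))
    for P in [(.1,-.08,0),(-.1,-.08,0),(.1,.08,0),(-.1,.08,0)]: print(P,proj('scene',world(q,P)))
    print('dowels scene',proj('scene',np.vstack([world(q,D(i,s)(q)) for s in(-1,1) for i in range(6)])).round(0).tolist())
E
python3 fit.py
```

```text
b++ scene [-0.6  0.7]
b+- scene [-1.2  0.3]
b-+ scene [ 1.3 -0.1]
b-- side [-0.8  1.3]
b+- side [-0.6  1.8]
knob scene [-0.3  0.4]
knob side [-0.3  1.3]
peg scene [-0.1 -0.4]
peg side [-0.1  0.1]
panT- scene [0.  0.1]
panT+ scene [-0.3  0.2]
panT+ side [-0.4 -1.1]
panT- side [-0.2 -2.5]
press [5.878e-01 1.640e-01 4.000e-04 3.550e-02]
b+- side [-0.3  1.1]
b-- side [-0.9  0.4]
b++ side [-3.3  0. ]
d2- side [ 0.1 -0. ]
d3- side [ 0.4 -0.1]
d4- side [ 0.4 -0.6]
d5- side [0.1 0.4]
d2+ side [0.3 0. ]
d3+ side [ 0.3 -0.2]
d4+ side [ 0.1 -0.6]
d5+ side [ 0.2 -0.2]
rack [ 0.5586 -0.334  -0.4769  0.0603]
(0.1, -0.08, 0) [[166.67141826 157.66984738]]
(-0.1, -0.08, 0) [[227.12535706 155.52579251]]
(0.1, 0.08, 0) [[161.33725964 192.38239648]]
(-0.1, 0.08, 0) [[226.50670094 189.7653098 ]]
dowels scene [[226.0, 141.0], [217.0, 141.0], [207.0, 142.0], [198.0, 142.0], [188.0, 142.0], [178.0, 143.0], [226.0, 163.0], [216.0, 163.0], [206.0, 163.0], [196.0, 164.0], [186.0, 164.0], [176.0, 164.0]]
```

```bash
cat > plan.py <<'E'
from station import ctrl
import numpy as np
from scipy.spatial.transform import Rotation as Ro
from scipy.linalg import logm,expm
Z=ctrl.pinch_z
def cur():
    o=ctrl.get_obs(); T=np.eye(4); T[:3,3]=o['ee_pos']; T[:3,:3]=Ro.from_euler('xyz',o['eef_rot']).as_matrix(); return T
def target(p,tilt,az=0.):   # grasp point p; fingers lean out (tilt>0 = tips away along az), close along az
    c,s=np.cos(tilt),np.sin(tilt)
    R=Ro.from_euler('z',az).as_matrix()@np.array([[0,c,s],[1,0,0],[0,s,-c]])
    T=np.eye(4);T[:3,:3]=R;T[:3,3]=np.array(p)+Z*R[:,2];return T
def rows(T0,T1,step=.045,ang=.14,show=True):
    rel=np.linalg.inv(T0)@T1; L=np.real(logm(rel))
    v=np.r_[L[:3,3],L[2,1],L[0,2],L[1,0]]
    n=max(1,int(np.ceil(max(np.linalg.norm(v[:3])/step,np.linalg.norm(v[3:])/ang)))); E=expm(L/n)
    r=np.r_[E[:3,3],Ro.from_matrix(E[:3,:3]).as_rotvec()].round(4)
    A=np.eye(4);A[:3,3]=r[:3];A[:3,:3]=Ro.from_rotvec(r[3:]).as_matrix()
    T=T0.copy();path=[]
    for _ in range(n): T=T@A; path.append(T[:3,3])
    if show: print(n,'x',r.tolist(),'mid',path[n//2].round(3),'end',path[-1].round(4))
    return T
def rep(p,yaw=0):pass
E
python3 - <<'E'
from fit import *
from plan import *
def ray(n,u,v,z):
    m=M[n];R=cv2.Rodrigues(m['rvec'])[0];d=R.T@np.linalg.inv(m['intrinsics'])@[u/1.42857,v/1.42857,1];c=-R.T@m['tvec'].ravel();return (c+d*(z-c[2])/d[2]).round(3)
for nm,a,b in(('pot',(406,300),(370,383)),('jar',(326,313),(446,396)),('bottle',(266,356),(515,380))): print(nm,ray('scene',*a,0),ray('side',*b,0))
T=cur(); print(Z)
A=rows(T,target([.30,-.40,.36],0,.2))
rows(A,target([.45,-.02,.30],.2,0.))
P=np.array([.5308,.031,.149]); t=.436; d=np.array([np.sin(t),0,-np.cos(t)])
C=rows(A,target(P-.09*d,t)); print(C[:3,3])
E
```

```text
pot [ 0.396 -0.054  0.   ] [ 0.396 -0.063  0.   ]
jar [ 0.556 -0.107  0.   ] [ 0.554 -0.105 -0.   ]
bottle [ 0.705 -0.069 -0.   ] [ 0.706 -0.072  0.   ]
0.0188
12 x [0.02, 0.0058, -0.0113, -0.0, -0.0, -0.1292] mid [ 0.254 -0.491  0.284] end [ 0.3003 -0.4001  0.3408]
10 x [0.0362, 0.0189, 0.0076, -0.0199, -0.0021, 0.02] mid [ 0.382 -0.168  0.3  ] end [ 0.4538 -0.0199  0.281 ]
11 x [0.0372, 0.0199, 0.0156, -0.0395, -0.004, 0.0179] mid [ 0.392 -0.161  0.258] end [0.5004 0.0311 0.2138]
[0.50040629 0.0311265  0.2138476 ]
```

Request:
{"api": "jog_arm", "payload": {"motion": [[0.02,0.006,-0.011,0,0,-0.13,0],[0.02,0.006,-0.011,0,0,-0.13,0],[0.02,0.006,-0.011,0,0,-0.13,0],[0.02,0.006,-0.011,0,0,-0.13,0],[0.02,0.006,-0.011,0,0,-0.13,0]]}}

```text
time_s: 0.7
ee_pos: [0.2221, -0.517, 0.2606]
eef_rot: [-3.141, -0.0, 0.876]
force: [-0.5, -0.3, -0.3]
grip_width: 0.0573
grip_force: 0.0
```

Request:
{"api": "jog_arm", "payload": {"motion": [[0.02,0.006,-0.011,0,0,-0.13,0],[0.02,0.006,-0.011,0,0,-0.13,0],[0.02,0.006,-0.011,0,0,-0.13,0],[0.02,0.006,-0.011,0,0,-0.13,0],[0.02,0.006,-0.011,0,0,-0.13,0]]}}

```text
time_s: 1.2
ee_pos: [0.2904, -0.4402, 0.3156]
eef_rot: [-3.141, -0.0, 1.526]
force: [0.6, 0.5, -0.8]
grip_width: 0.0472
grip_force: 0.0
```

Request:
{"api": "jog_arm", "payload": {"motion": [[0.02,0.006,-0.011,0,0,-0.13,-0.1],[0.02,0.006,-0.011,0,0,-0.13,-0.1],[0.037,0.02,0.0156,-0.04,-0.004,0.018,-0.1],[0.037,0.02,0.0156,-0.04,-0.004,0.018,-0.1],[0.037,0.02,0.0156,-0.04,-0.004,0.018,-0.1]]}}

```text
time_s: 1.7
ee_pos: [0.3408, -0.2787, 0.2921]
eef_rot: [3.02, 0.008, 1.725]
force: [1.3, -0.4, 0.2]
grip_width: 0.0426
grip_force: 0.0
```

Request:
{"api": "jog_arm", "payload": {"motion": [[0.037,0.02,0.0156,-0.04,-0.004,0.018,-0.1],[0.037,0.02,0.0156,-0.04,-0.004,0.018,-0.1],[0.037,0.02,0.0156,-0.04,-0.004,0.018,-0.1],[0.037,0.02,0.0156,-0.04,-0.004,0.018,-0.1],[0.037,0.02,0.0156,-0.04,-0.004,0.018,-0.1]]}}

```text
time_s: 2.2
ee_pos: [0.4317, -0.0822, 0.2342]
eef_rot: [2.818, 0.008, 1.633]
force: [0.9, -0.6, 0.2]
grip_width: 0.0421
grip_force: 0.0
```

Run:
```python
from plan import *
P=np.array([.5308,.031,.149]); t=.436; d=np.array([np.sin(t),0,-np.cos(t)])
C=rows(cur(),target(P-.09*d,t)); rows(C,target(P,t),step=.03)
# arc
T=target(P,t);print([ (np.linalg.inv(T[:3,:3])@(.044*np.array([-np.cos(b)+np.cos(a),0,np.sin(b)-np.sin(a)]))).round(4).tolist() for a,b in zip(np.arange(0,2,.2),np.arange(.2,2.1,.2))])
```

```text
3 x [0.0368, 0.0206, 0.0149, -0.0374, -0.0052, 0.0203] mid [ 0.477 -0.006  0.219] end [0.5006 0.031  0.2136]
4 x [0.0, 0.0, 0.0225, -0.0, 0.0, 0.0] mid [0.529 0.031 0.152] end [0.5386 0.031  0.132 ]
[[0.0, 0.0045, -0.0076], [0.0, 0.0059, -0.0065], [0.0, 0.0071, -0.0052], [0.0, 0.008, -0.0037], [0.0, 0.0085, -0.002], [0.0, 0.0088, -0.0003], [0.0, 0.0087, 0.0014], [0.0, 0.0082, 0.0031], [0.0, 0.0074, 0.0047], [0.0, 0.0063, 0.0061]]
```

Request:
{"api": "jog_arm", "payload": {"motion": [[0.0368,0.0206,0.0149,-0.0374,-0.0052,0.0203,-0.1],[0.0368,0.0206,0.0149,-0.0374,-0.0052,0.0203,-0.1],[0.0368,0.0206,0.0149,-0.0374,-0.0052,0.0203,-0.1],[0,0,0,0,0,0,-0.1],[0,0,0.01,0,0,0,-0.1]]}}

```text
time_s: 2.7
ee_pos: [0.5046, 0.0301, 0.2049]
eef_rot: [2.707, 0.001, 1.574]
force: [0.3, -0.8, 0.1]
grip_width: 0.0421
grip_force: 0.0
```

Run:
```python
from plan import *
import cv2
P=np.array([.5308,.031,.149])
print(cur()[:3,3]); rows(cur(),target(P,.436),step=.03)
m=ctrl.camera_model('wrist'); im=ctrl.camera('wrist')[:,:,::-1].copy()
cv2.imwrite('pics/w1raw.png',im)
from fit import proj
for p in [(.5308,.036,.149),(.5308,.016,.149),(.5748,.036,.149)]:
    u=proj('',[p],m)[0]; print(u); cv2.circle(im,tuple(int(x) for x in u),3,(255,0,255),1)
cv2.imwrite('pics/w1.png',im)
```

```text
[0.50459058 0.03006886 0.20488315]
3 x [0.0003, 0.0001, 0.0268, -0.0005, -0.0002, 0.0012] mid [0.527 0.031 0.156] end [0.5387 0.031  0.1321]
[278.42121084 216.54283691]
[278.34986343 240.75636582]
[326.29397323 210.3921159 ]
```

View pics/w1.png

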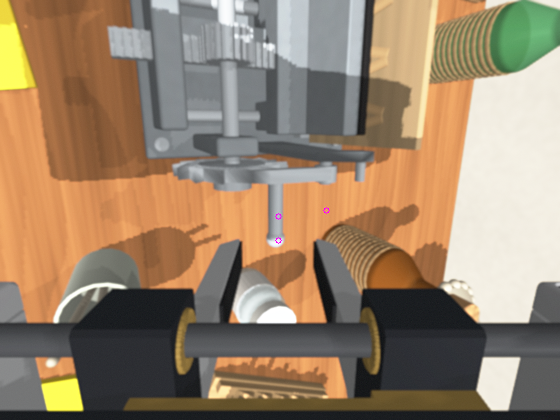

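Request:
{"api": "jog_arm", "payload": {"motion": [[0,-0.0005,0.027,0,0,0,-0.1],[0,-0.0005,0.027,0,0,0,-0.1],[0,0,0.026,0,0,0,-0.1],[0,0,0,0,0,0,-1],[0,0,0,0,0,0,-1]], "squeeze": 12}}

```text
time_s: 3.25
ee_pos: [0.5369, 0.0283, 0.1318]
eef_rot: [2.709, 0.001, 1.57]
force: [0.1, 0.1, 0.7]
grip_width: 0.0295
grip_force: 0.0
```

Request:
{"api": "jog_arm", "payload": {"motion": [[0,0,0,0,0,0,-1],[0,0,0,0,0,0,-1]]}}

```text
time_s: 3.45
ee_pos: [0.5373, 0.0291, 0.1329]
eef_rot: [2.706, 0.001, 1.571]
force: [-6.2, -0.3, -0.4]
grip_width: 0.0138
grip_force: 3.0
```

Request:
{"api": "jog_arm", "payload": {"motion": [[0,0,0,0,0,0,-1],[0,0,0,0,0,0,-1],[0,0.0045,-0.0076,0,0,0,-1],[0,0.006,-0.0065,0,0,0,-1],[0,0.007,-0.0052,0,0,0,-1]]}}

```text
time_s: 3.95
ee_pos: [0.5416, 0.029, 0.1552]
eef_rot: [2.717, 0.001, 1.572]
force: [-30.5, -4.1, 9.4]
grip_width: 0.0154
grip_force: 11.9
```

Run:
```python
from plan import *
from crop import *
o=ctrl.get_obs();print(o['force'],o['moment'],o['grip_width'],o['ee_pos'])
a=ctrl.camera('scene')[:,:,::-1].copy();b=ctrl.camera('side')[:,:,::-1].copy();w=ctrl.camera('wrist')[:,:,::-1].copy()
cv2.imwrite('pics/p2.png',hcat(crop(b,270,150,350,240,4),crop(w,200,120,410,260,2)))
o=ctrl.get_obs();print(o['force'])
```

```text
[-30.47826094  -4.1145654    9.40414092] [-0.67008912  4.66992758 -0.32875322] 0.015427852082620647 [0.54156039 0.02900735 0.1552362 ]
[-18.8557811   -3.41958814  11.76275787]
```

View pics/p2.png

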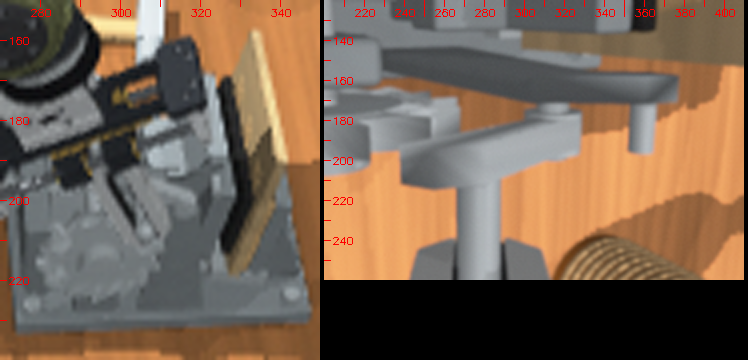

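Request:
{"api": "jog_arm", "payload": {"motion": [[0,-0.0014,-0.002,0,0,0,-0.64],[0,0,0,0,0,0,-0.64]]}}

```text
time_s: 4.3
ee_pos: [0.5428, 0.0294, 0.1586]
eef_rot: [2.706, 0.001, 1.572]
force: [-3.2, -0.5, 0.3]
grip_width: 0.0169
grip_force: 1.2
```

Request:
{"api": "jog_arm", "payload": {"motion": [[0,0.008,-0.0037,0,0,0,-0.64],[0,0.0085,-0.002,0,0,0,-0.64]]}}

```text
time_s: 4.5
ee_pos: [0.5558, 0.0295, 0.1706]
eef_rot: [2.707, 0.001, 1.572]
force: [-1.2, -0.1, 0.3]
grip_width: 0.0169
grip_force: 0.6
```

Request:
{"api": "jog_arm", "payload": {"motion": [[0,0.0088,-0.0003,0,0,0,-0.64],[0,0.0087,0.0014,0,0,0,-0.64],[0,0.0085,0.003,0,0,0,-0.64]]}}

```text
time_s: 4.8
ee_pos: [0.5817, 0.0295, 0.1773]
eef_rot: [2.707, 0.001, 1.572]
force: [-1.0, 0.0, -0.1]
grip_width: 0.0171
grip_force: 0.1
```

Request:
{"api": "jog_arm", "payload": {"motion": [[0,0.0078,0.004,0,0,0,-0.64],[0,0.0065,0.005,0,0,0,-0.64],[0,0,0,0,0,0,-0.64]]}}

```text
time_s: 5.1
ee_pos: [0.5982, 0.0294, 0.1742]
eef_rot: [2.708, 0.001, 1.572]
force: [2.4, -0.4, 3.8]
grip_width: 0.0173
grip_force: 1.6
```

Request:
{"api": "jog_arm", "payload": {"motion": [[0,0,0,0,0,0,-0.3],[0,0,-0.005,0,0,0,-0.2],[0,0,-0.035,0,0,0,0],[0,0,-0.045,0,0,0,0.2],[0,0,-0.02,0,0,0,0.2]]}}

```text
time_s: 5.6
ee_pos: [0.5526, 0.0295, 0.274]
eef_rot: [2.704, 0.001, 1.572]
force: [0.0, -0.6, 0.1]
grip_width: 0.0536
grip_force: 0.0
```

```bash
cat > vt.py <<'E'
from fit import *
def tri(uv):  # {cam:(u,v)} -> point
    f=lambda p:np.concatenate([proj(c,[p])[0]-u for c,u in uv.items()])
    r=least_squares(f,[.5,.1,.1]);return r.x,f(r.x)
E
python3 - <<'E'
from plan import *
from crop import *
from vt import *
a=ctrl.camera('scene')[:,:,::-1].copy();b=ctrl.camera('side')[:,:,::-1].copy()
cv2.imwrite('pics/a2.png',a);cv2.imwrite('pics/b2.png',b)
cv2.imwrite('pics/p3.png',hcat(crop(a,232,195,365,315,3),crop(b,262,135,355,235,4)))
def brown(im,box):
    x0,y0,x1,y1=box;h=im[y0:y1,x0:x1].astype(int); m=(h[...,2]<130)&(h[...,2]-h[...,0]>30)&(h[...,1]<70)
    y,x=np.nonzero(m);return m.sum(),x.mean()+x0,y.mean()+y0
for n,im,bx in(('scene',a,(325,255,365,300)),('side',b,(262,135,300,170))): print(n,brown(im,bx))
for n,im,bx in(('scene0',cv2.imread('pics/a.png'),(325,255,365,300)),('side0',cv2.imread('pics/b.png'),(262,135,300,170))): print(n,brown(im,bx))
E
```

```text
scene (np.int64(113), np.float64(340.4424778761062), np.float64(282.929203539823))
side (np.int64(21), np.float64(276.3333333333333), np.float64(148.71428571428572))
scene0 (np.int64(108), np.float64(341.4166666666667), np.float64(282.3888888888889))
side0 (np.int64(73), np.float64(277.35616438356163), np.float64(145.84931506849315))
```

View pics/p3.png

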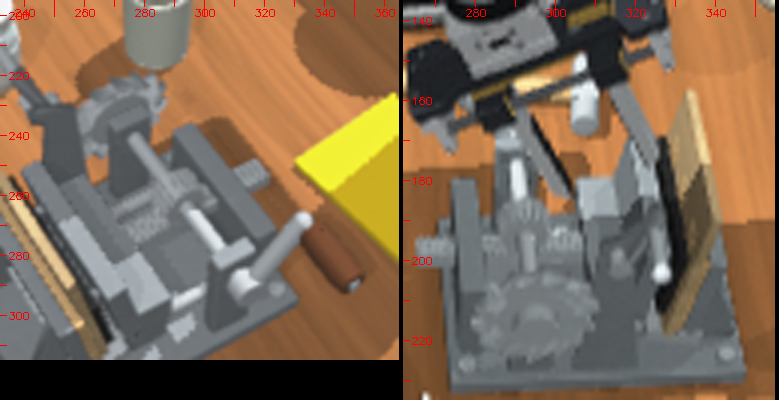

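Run:
```python
from plan import *
C=rows(cur(),target([.461,.303,.235],0)); rows(C,target([.461,.303,.146],0))
th=np.linspace(-.76,.6,11);x=.072*np.sin(th);z=.072*np.cos(th);print(np.c_[np.diff(x),-np.diff(z)].round(4).tolist())
```

```text
7 x [0.0391, -0.0149, 0.0047, 0.0628, 0.0001, 0.0002] mid [0.503 0.186 0.236] end [0.4609 0.3031 0.2163]
2 x [-0.0001, 0.0001, 0.0446, -0.0002, -0.0002, -0.0001] mid [0.461 0.303 0.127] end [0.4611 0.303  0.1271]
[[0.0075, -0.0062], [0.0083, -0.0052], [0.0089, -0.004], [0.0094, -0.0027], [0.0097, -0.0014], [0.0098, -0.0001], [0.0097, 0.0012], [0.0095, 0.0025], [0.009, 0.0038], [0.0084, 0.005]]
```

Request:
{"api": "jog_arm", "payload": {"motion": [[0.0391,-0.0149,0.0047,0.0628,0,0,0.3],[0.0391,-0.0149,0.0047,0.0628,0,0,0.3],[0.0391,-0.0149,0.0047,0.0628,0,0,0.3],[0.0391,-0.0149,0.0047,0.0628,0,0,0.3],[0.0391,-0.0149,0.0047,0.0628,0,0,0.3]]}}

```text
time_s: 6.2
ee_pos: [0.4884, 0.2263, 0.2236]
eef_rot: [3.026, 0.002, 1.572]
force: [0.4, 0.1, -0.2]
grip_width: 0.061
grip_force: 0.0
```

Request:
{"api": "jog_arm", "payload": {"motion": [[0.0391,-0.0149,0.0047,0.0628,0,0,0.3],[0.0391,-0.0149,0.0047,0.0628,0,0,0.3],[0,0,0,0,0,0,0.3],[0,0,0.04,0,0,0,0.3],[0,0,0.02,0,0,0,0.3]]}}

```text
time_s: 6.7
ee_pos: [0.4593, 0.3022, 0.1497]
eef_rot: [-3.133, 0.002, 1.572]
force: [0.2, -0.2, -0.5]
grip_width: 0.061
grip_force: 0.0
```

Request:
{"api": "jog_arm", "payload": {"motion": [[0,0,0.015,0,0,0,0.3],[0,0,0.013,0,0,0,-0.1],[0,0,0,0,0,0,-0.3],[0,0,0,0,0,0,-0.37],[0,0,0,0,0,0,-0.37]]}}

```text
time_s: 7.2
ee_pos: [0.4606, 0.3031, 0.126]
eef_rot: [-3.137, -0.0, 1.572]
force: [5.9, -0.3, -0.6]
grip_width: 0.0323
grip_force: 2.9
```

Request:
{"api": "jog_arm", "payload": {"motion": [[0,0.003,0,0,0,0,-0.37],[0,0.0075,-0.006,0,0,0,-0.37],[0,0.0083,-0.005,0,0,0,-0.37]]}}

```text
time_s: 7.5
ee_pos: [0.4794, 0.3031, 0.1367]
eef_rot: [-3.135, 0.001, 1.572]
force: [-2.9, -0.9, 0.4]
grip_width: 0.0298
grip_force: 1.4
```

Request:
{"api": "jog_arm", "payload": {"motion": [[0,0.009,-0.004,0,0,0,-0.37],[0,0.0094,-0.0027,0,0,0,-0.37],[0,0.0097,-0.0014,0,0,0,-0.37]]}}

```text
time_s: 7.8
ee_pos: [0.5081, 0.3031, 0.1442]
eef_rot: [-3.136, 0.0, 1.572]
force: [-2.9, -0.2, -0.2]
grip_width: 0.0297
grip_force: 1.1
```

Request:
{"api": "jog_arm", "payload": {"motion": [[0,0.0098,0,0,0,0,-0.37],[0,0.0097,0.0012,0,0,0,-0.37],[0,0.0095,0.0025,0,0,0,-0.37],[0,0.009,0.0038,0,0,0,-0.37]]}}

```text
time_s: 8.2
ee_pos: [0.5458, 0.3031, 0.1358]
eef_rot: [-3.136, 0.001, 1.572]
force: [-1.0, 1.1, -0.0]
grip_width: 0.0296
grip_force: 1.0
```

Request:
{"api": "jog_arm", "payload": {"motion": [[0,0.005,0.003,0,0,0,-0.37],[0,0,0,0,0,0,-0.37],[0,0,0,0,0,0,0],[0,0,-0.03,0,0,0,0],[0,0,-0.05,0,0,0,0.2]]}}

```text
time_s: 8.7
ee_pos: [0.5492, 0.3026, 0.2114]
eef_rot: [-3.131, 0.003, 1.572]
force: [0.4, 0.2, -0.6]
grip_width: 0.0501
grip_force: 0.0
```

Run:
```python
from plan import *
from crop import *
from vt import *
a=ctrl.camera('scene')[:,:,::-1].copy();b=ctrl.camera('side')[:,:,::-1].copy()
cv2.imwrite('pics/p4.png',hcat(crop(a,212,205,345,345,3),crop(b,262,135,355,235,4)))
T=target([.6233+.026-.022*.208,.164,.172-.022*.978],-.2094);u=T[:3,2]
C=rows(cur(),target(T[:3,3]-Z*u-.08*u,-.2094)); rows(C,T)
```

```text
4 x [-0.035, 0.0264, 0.0004, 0.0533, -0.0009, 0.0004] mid [0.631 0.199 0.215] end [0.6573 0.1642 0.2105]
2 x [-0.0001, 0.0001, 0.0401, 0.0001, -0.0001, 0.0] mid [0.641 0.164 0.132] end [0.6408 0.164  0.132 ]
```

View pics/p4.png

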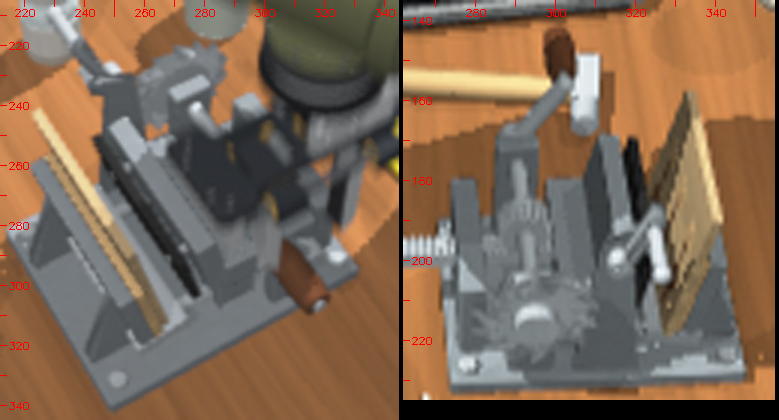

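Request:
{"api": "jog_arm", "payload": {"motion": [[-0.035,0.0264,0.0004,0.0533,-0.0009,0,0],[-0.035,0.0264,0.0004,0.0533,-0.0009,0,-0.1],[-0.035,0.0264,0.0004,0.0533,-0.0009,0,-0.1],[-0.035,0.0264,0.0004,0.0533,-0.0009,0,-0.1],[0,0,0,0,0,0,-0.1]]}}

```text
time_s: 9.3
ee_pos: [0.6575, 0.1582, 0.1994]
eef_rot: [-2.917, 0.006, 1.567]
force: [-0.6, 0.6, -0.9]
grip_width: 0.0426
grip_force: 0.0
```

Run:
```python
from plan import *
from fit import proj
import cv2
T=target([.6233+.026-.017*.208,.164,.172-.017*.978],-.2094)
rows(cur(),T)
m=ctrl.camera_model('wrist'); im=ctrl.camera('wrist')[:,:,::-1].copy()
for p in [(.6503,.089,.172),(.6503,.239,.172)]:
    u=proj('',[p],m)[0]; print(u); cv2.circle(im,tuple(int(x) for x in u),3,(255,0,255),1)
cv2.imwrite('pics/w2.png',im)
```

```text
2 x [0.003, -0.0008, 0.0321, -0.0074, 0.0023, -0.0026] mid [0.642 0.164 0.137] end [0.6419 0.164  0.137 ]
[275.89017781 326.85352198]
[274.21991379 115.05223259]
```

View pics/w2.png

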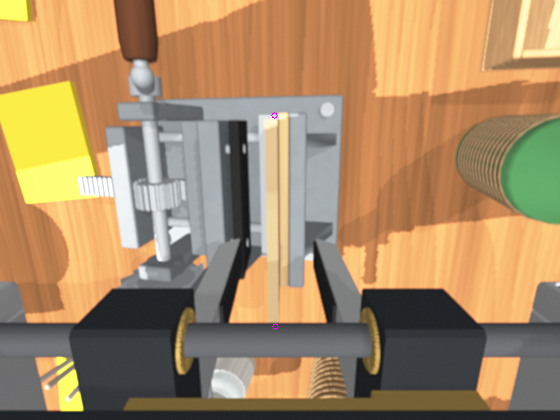

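Request:
{"api": "jog_arm", "payload": {"motion": [[0.003,-0.0008,0.032,-0.0074,0.0023,-0.0026,-0.1],[0.003,-0.0008,0.032,-0.0074,0.0023,-0.0026,-0.1],[0,0,0,0,0,0,-0.1],[0,0,0,0,0,0,-0.6],[0,0,0,0,0,0,-1]], "squeeze": 25}}

```text
time_s: 9.85
ee_pos: [0.6411, 0.1695, 0.1431]
eef_rot: [-2.941, -0.002, 1.577]
force: [0.3, -0.6, 0.5]
grip_width: 0.0293
grip_force: 0.0
```

Request:
{"api": "jog_arm", "payload": {"motion": [[0,0,0,0,0,0,-1],[0,0,0,0,0,0,-1],[0,0,0,0,0,0,-1]]}}

```text
time_s: 10.15
ee_pos: [0.6406, 0.169, 0.1412]
eef_rot: [-2.938, -0.002, 1.576]
force: [1.4, 0.4, 1.5]
grip_width: 0.0075
grip_force: 25.0
```

Request:
{"api": "jog_arm", "payload": {"motion": [[0,0,-0.01,0,0,0,-1],[0,0,-0.025,0,0,0,-1],[0,0,-0.03,0,0,0,-1],[0,0,-0.03,0,0,0,-1],[0,0,-0.025,0,0,0,-1]]}}

```text
time_s: 10.65
ee_pos: [0.6649, 0.1689, 0.2606]
eef_rot: [-2.939, -0.002, 1.576]
force: [-0.4, 0.4, -1.6]
grip_width: 0.0081
grip_force: 25.0
```

```bash
cat > slot.py <<'E'
from plan import *
from fit import world
q=np.array([.5586,-.334,-.4769]); t=np.pi/6
Rr=Ro.from_euler('z',q[2]).as_matrix()
S=Rr@[-.5,0,.8660254]; X=Rr@[.8660254,0,.5]; Y=Rr@[0,1,0]
O=world(q,[.03,0,.034])[0]-.0018*X
def at(back,dx=0,dy=0,h=.1172): return target(O+(h+back)*S+dx*X+dy*Y,t,q[2])
E
python3 - <<'E'
from slot import *
print(O,cur()[:3,3],ctrl.get_obs()['force'],ctrl.get_obs()['grip_width'])
A=rows(cur(),target([.57,.08,.37],0,-.15)); B=rows(A,at(.215,.0018,.005)); rows(B,at(.09,.0018,.005))
E
```

```text
[ 0.58386775 -0.34705527  0.0331    ] [0.66488009 0.16889358 0.26060774] [-0.44194388  0.4293137  -1.63103084] 0.008080876924222784
4 x [-0.0236, -0.0253, -0.0196, -0.0507, 0.0035, 0.0388] mid [0.597 0.101 0.33 ] end [0.5698 0.0798 0.3512]
9 x [-0.0413, -0.0029, 0.0052, -0.0576, -0.0095, 0.0355] mid [ 0.513 -0.119  0.326] end [ 0.4479 -0.2714  0.3055]
3 x [0.0001, 0.0001, 0.0418, -0.0001, 0.0, -0.0001] mid [ 0.485 -0.29   0.233] end [ 0.5039 -0.3     0.197 ]
```

Request:
{"api": "jog_arm", "payload": {"motion": [[-0.0236,-0.0253,-0.0196,-0.0507,0.0035,0.0388,-1],[-0.0236,-0.0253,-0.0196,-0.0507,0.0035,0.0388,-1],[-0.0236,-0.0253,-0.0196,-0.0507,0.0035,0.0388,-1],[-0.0236,-0.0253,-0.0196,-0.0507,0.0035,0.0388,-1],[-0.0413,-0.003,0.005,-0.0576,-0.0095,0.0355,-1]]}}

```text
time_s: 11.15
ee_pos: [0.5595, 0.0397, 0.3488]
eef_rot: [3.076, 0.007, 1.385]
force: [0.9, -0.4, -0.8]
grip_width: 0.008
grip_force: 25.0
```

Request:
{"api": "jog_arm", "payload": {"motion": [[-0.0413,-0.003,0.005,-0.0576,-0.0095,0.0355,-1],[-0.0413,-0.003,0.005,-0.0576,-0.0095,0.0355,-1],[-0.0413,-0.003,0.005,-0.0576,-0.0095,0.0355,-1],[-0.0413,-0.003,0.005,-0.0576,-0.0095,0.0355,-1],[-0.0413,-0.003,0.005,-0.0576,-0.0095,0.0355,-1]]}}

```text
time_s: 11.65
ee_pos: [0.4967, -0.1592, 0.3212]
eef_rot: [2.79, 0.02, 1.201]
force: [0.9, 0.0, -1.3]
grip_width: 0.0082
grip_force: 25.0
```

Request:
{"api": "jog_arm", "payload": {"motion": [[-0.0413,-0.003,0.005,-0.0576,-0.0095,0.0355,-1],[-0.0413,-0.003,0.005,-0.0576,-0.0095,0.0355,-1],[-0.0413,-0.003,0.005,-0.0576,-0.0095,0.0355,-1],[0,0,0,0,0,0,-1],[0,0,0,0,0,0,-1]]}}

```text
time_s: 12.15
ee_pos: [0.446, -0.2714, 0.3056]
eef_rot: [2.62, 0.001, 1.092]
force: [-0.1, -0.1, -1.3]
grip_width: 0.008
grip_force: 25.0
```

Run:
```python
from slot import *
print(cur()[:3,3],ctrl.get_obs()['grip_width'])
rows(cur(),at(.11,.0018,.005))
```

```text
[ 0.44602066 -0.27138145  0.30559355] 0.008036875854343897
3 x [0.0004, 0.0006, 0.0354, -0.0005, 0.0005, -0.0004] mid [ 0.479 -0.287  0.245] end [ 0.495  -0.2955  0.2145]
```

Request:
{"api": "jog_arm", "payload": {"motion": [[0.0004,0.0006,0.0354,-0.0005,0.0005,-0.0004,-1],[0.0004,0.0006,0.0354,-0.0005,0.0005,-0.0004,-1],[0.0004,0.0006,0.0354,-0.0005,0.0005,-0.0004,-1],[0,0,0,0,0,0,-1],[0,0,0,0,0,0,-1]]}}

```text
time_s: 12.65
ee_pos: [0.4963, -0.2939, 0.2143]
eef_rot: [2.619, -0.0, 1.098]
force: [0.3, 0.3, -0.5]
grip_width: 0.0075
grip_force: 25.0
```

Run:
```python
from slot import *
from crop import *
from fit import proj
a=ctrl.camera('scene')[:,:,::-1].copy();b=ctrl.camera('side')[:,:,::-1].copy();w=ctrl.camera('wrist')[:,:,::-1].copy()
cv2.imwrite('pics/w3.png',w)
T=cur();print(T[:3,3])
# predicted panel foot corners from hand (panel centre at tool x -.005)
C=[(T@[sx*.075-.005,sy*.004,.1172-Z+zz,1])[:3] for zz in(0,-.13) for sx in(-1,1) for sy in(-1,1)]
for n,im in(('scene',a),('side',b)):
    print(n,proj(n,C).round(1).tolist())
cv2.imwrite('pics/p5.png',hcat(crop(a,155,95,260,198,4),crop(b,270,250,362,395,4)))
```

```text
[ 0.49596459 -0.29461948  0.21585871]
scene [[200.3, 126.3], [197.9, 125.4], [197.8, 158.7], [195.1, 157.8], [218.0, 94.6], [215.5, 93.4], [216.7, 126.5], [214.0, 125.4]]
side [[306.3, 342.0], [309.1, 342.2], [327.2, 294.4], [329.9, 294.4], [282.5, 307.3], [285.4, 307.4], [306.4, 259.8], [309.1, 259.7]]
```

View pics/p5.png

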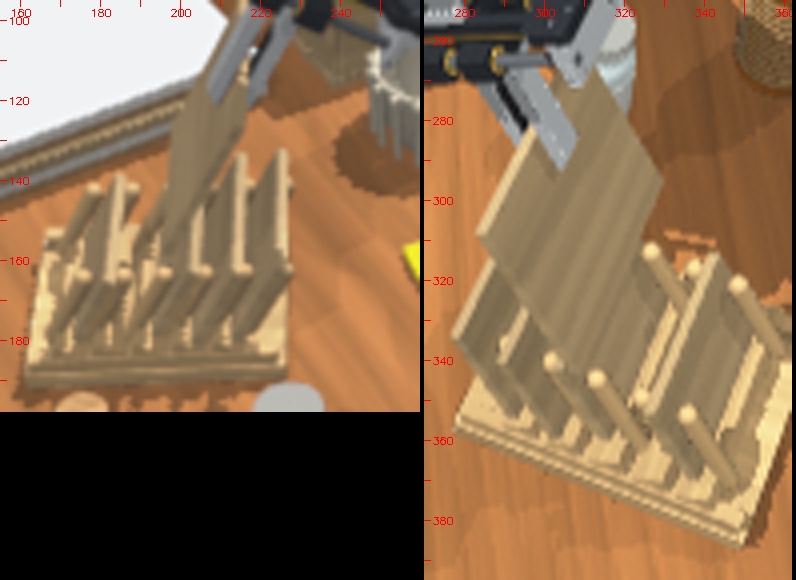

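Run:
```python
from slot import *
A=rows(cur(),at(.075,.0018,.005)); rows(A,at(.0,.0018,.005)); print(cur()[:3,3],ctrl.get_obs()['eef_rot'])
```

```text
1 x [-0.0013, -0.0012, 0.036, 0.0027, -0.0007, 0.0024] mid [ 0.511 -0.304  0.184] end [ 0.5105 -0.3036  0.1841]
2 x [0.0, -0.0, 0.0375, -0.0, -0.0, 0.0] mid [ 0.544 -0.321  0.119] end [ 0.5438 -0.3208  0.1192]
[ 0.49596459 -0.29461948  0.21585871] [2.61531413e+00 5.69346486e-04 1.09634454e+00]
```

Request:
{"api": "jog_arm", "payload": {"motion": [[-0.001,-0.001,0.018,0.0015,0,0.002,-1],[0,0,0.018,0.001,0,0,-1],[0,0,0,0,0,0,-1],[0,0,0,0,0,0,-1]]}}

```text
time_s: 13.2
ee_pos: [0.5103, -0.3035, 0.1834]
eef_rot: [2.619, -0.001, 1.094]
force: [0.4, -0.5, -1.2]
grip_width: 0.0077
grip_force: 25.0
```

Run:
```python
from slot import *
o=ctrl.get_obs();print(o['force'])
rows(cur(),at(.075,.0018,.005));
```

```text
[ 0.38169895 -0.46050011 -1.1652638 ]
1 x [0.0001, 0.0006, -0.0006, -0.0013, -0.0007, -0.0003] mid [ 0.511 -0.304  0.184] end [ 0.5105 -0.3036  0.1842]
```

Aligned within 1 mm. Insert stepwise, watching force.

Request:
{"api": "jog_arm", "payload": {"motion": [[0,0.0005,0.008,-0.001,0,0,-1],[0,0,0.008,0,0,0,-1],[0,0,0,0,0,0,-1]]}}

```text
time_s: 13.5
ee_pos: [0.5177, -0.3074, 0.1676]
eef_rot: [2.621, -0.001, 1.094]
force: [0.1, 0.2, -1.2]
grip_width: 0.0081
grip_force: 25.0
```

Request:
{"api": "jog_arm", "payload": {"motion": [[0,0,0.006,0,0,0,-1],[0,0,0.006,0,0,0,-1],[0,0,0,0,0,0,-1]]}}

```text
time_s: 13.8
ee_pos: [0.5231, -0.3101, 0.1571]
eef_rot: [2.621, -0.001, 1.094]
force: [-0.1, 0.1, -1.0]
grip_width: 0.0078
grip_force: 25.0
```

Request:
{"api": "jog_arm", "payload": {"motion": [[0,0,0.009,0,0,0,-1],[0,0,0.009,0,0,0,-1],[0,0,0,0,0,0,-1]]}}

```text
time_s: 14.1
ee_pos: [0.531, -0.3142, 0.1409]
eef_rot: [2.621, -0.001, 1.094]
force: [-0.4, 0.3, -1.9]
grip_width: 0.0078
grip_force: 25.0
```

Request:
{"api": "jog_arm", "payload": {"motion": [[0,0,0.008,0,0,0,-1],[0,0,0.008,0,0,0,-1],[0,0,0,0,0,0,-1]]}}

```text
time_s: 14.4
ee_pos: [0.5382, -0.3179, 0.1273]
eef_rot: [2.621, -0.001, 1.094]
force: [-0.5, -0.1, -1.5]
grip_width: 0.008
grip_force: 25.0
```

Run:
```python
from slot import *
o=ctrl.get_obs();print(o['force'])
rows(cur(),at(.0,.0018,.005))
```

```text
[-0.51794083 -0.11684213 -1.4948355 ]
1 x [0.0, 0.0015, 0.0102, -0.0029, -0.0009, -0.0005] mid [ 0.544 -0.321  0.119] end [ 0.5438 -0.3208  0.1192]
```

Request:
{"api": "jog_arm", "payload": {"motion": [[0,0.0005,0.006,0,0,0,-1],[0,0.0005,0.002,0,0,0,-1],[0,0,0,0,0,0,-1]]}}

```text
time_s: 14.7
ee_pos: [0.5426, -0.3202, 0.1219]
eef_rot: [2.62, -0.001, 1.094]
force: [-1.3, 0.1, -0.7]
grip_width: 0.0078
grip_force: 25.0
```

Request:
{"api": "jog_arm", "payload": {"motion": [[0,0,0.0015,0,0,0,-1],[0,0,0,0,0,0,-1]]}}

```text
time_s: 14.9
ee_pos: [0.5432, -0.3205, 0.1209]
eef_rot: [2.619, -0.001, 1.094]
force: [-0.4, 0.4, -2.1]
grip_width: 0.0078
grip_force: 25.0
```

Request:
{"api": "jog_arm", "payload": {"motion": [[0,0,0.0015,0,0,0,-1],[0,0,0,0,0,0,-1]]}}

```text
time_s: 15.1
ee_pos: [0.5439, -0.321, 0.1199]
eef_rot: [2.619, -0.001, 1.094]
force: [-2.3, -0.3, 1.4]
grip_width: 0.0075
grip_force: 25.0
```

Request:
{"api": "jog_arm", "payload": {"motion": [[0,0,0.001,0,0,0,-1],[0,0,0,0,0,0,-1]]}}

```text
time_s: 15.3
ee_pos: [0.5443, -0.3213, 0.12]
eef_rot: [2.618, -0.001, 1.094]
force: [-12.8, 5.5, 15.7]
grip_width: 0.0078
grip_force: 25.0
```

Request:
{"api": "jog_arm", "payload": {"motion": [[0,0,0.001,0,0,0,-1],[0,0,0,0,0,0,-1]]}}

```text
time_s: 15.5
ee_pos: [0.5447, -0.3215, 0.12]
eef_rot: [2.618, -0.0, 1.094]
force: [-20.9, 8.9, 25.1]
grip_width: 0.0081
grip_force: 25.1
```

Request:
{"api": "jog_arm", "payload": {"motion": [[0,0,-0.0018,0,0,0,-1],[0,0,0,0,0,0,-0.68],[0,0,0,0,0,0,-0.66],[0,0,0,0,0,0,-0.66],[0,0,0,0,0,0,-0.66]]}}

```text
time_s: 16.0
ee_pos: [0.5439, -0.3209, 0.1192]
eef_rot: [2.62, -0.001, 1.094]
force: [-0.4, -0.0, -0.7]
grip_width: 0.0159
grip_force: 0.2
```

Request:
{"api": "jog_arm", "payload": {"motion": [[0,0,-0.003,0,0,0,-0.66],[0,0,-0.007,0,0,0,-0.66],[0,0,-0.02,0,0,0,-0.66],[0,0,-0.04,0,0,0,-0.5],[0,0,-0.04,0,0,0,-0.5]]}}

```text
time_s: 16.5
ee_pos: [0.4942, -0.2953, 0.2158]
eef_rot: [2.62, -0.001, 1.094]
force: [0.7, -0.4, 1.4]
grip_width: 0.0235
grip_force: 0.0
```

Request:
{"api": "jog_arm", "payload": {"motion": [[0,0,-0.04,0,0,0,-0.5],[0,0,-0.04,0,0,0,-0.5],[0,0,0,0,0,0,-0.5]]}}

```text
time_s: 16.8
ee_pos: [0.4593, -0.2775, 0.29]
eef_rot: [2.611, 0.001, 1.094]
force: [-0.4, -0.2, 0.2]
grip_width: 0.0236
grip_force: 0.0
```

Run:
```python
from slot import *
from fit import *
o=ctrl.get_obs();print(o['force'],o['ee_pos'],o['time_s'])
new={n:ctrl.camera(n)[:,:,::-1].copy() for n in('scene','side')}
for n in new: cv2.imwrite(f'pics/{n}_end.png',new[n])
C={(zz,sx,sy):O+sx*.075*Y+sy*.004*X+zz*S for zz in(0,.13) for sx in(-1,1) for sy in(-1,1)}
for n,f in(('scene','a'),('side','b')):
    old=cv2.imread(f'pics/{f}.png'); d=np.abs(new[n].astype(int)-old).sum(2)>60
    P=proj(n,[C[.13,s,y] for s in(-1,1) for y in(-1,1)]); print(n,'pred top corners',P.round(1).tolist())
    x0,y0=np.maximum(P.min(0)-25,0).astype(int);x1,y1=(P.max(0)+25).astype(int)
    print('crop',x0,y0)
    for r in range(y0,min(y1,420),2): print(r,''.join('#' if v else '.' for v in d[r,x0:x1]))
```

```text
[-0.42447828 -0.20303473  0.15799575] [ 0.45933662 -0.27753606  0.29002783] 16.8
scene pred top corners [[203.8, 122.1], [201.4, 121.1], [201.4, 154.3], [198.7, 153.3]]
crop 173 96
96 ......................................................#
98 ......................................................#
100 .......................................................
102 .......................................................
104 ..........................................##...........
106 .............................................#.........
108 .......................................................
110 .......................................................
112 .......................................................
114 .............................................###.......
116 .......................................................
118 .......................................................
120 .......................................................
122 .............................###..............##.......
124 .............................###............#####......
126 .................
[... 4869 characters left out ...]
####.....##..................######.......###.......................
346 ############....##.................####........#.#........................
348 #############.....##......................................................
350 ###############....##...............##.......#............................
352 ################..#####.............###.......#...........................
354 ########################......###...........#.............................
356 #####################..###...####.........................................
358 ######################.####..###..........#...##.###......................
360 ################################.........####.##..###.....................
```

```bash
python3 -c "
from station import ctrl
print(ctrl.hand_in())"
```

```text
the job is handed in; nothing more can be done
None
```

I've handed the job in at about 17 s of robot time: pawl thrown back, jaw open about 26 mm (estimated from the crank's travel and a picture), and the panel down and centred in the empty slot, its top edge within about a pixel of where it should be. I had no pictures left to view at the end, so the pawl, jaw and bystanders were last seen before the panel was lifted, and I didn't separately check that the small panels stayed put.

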